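Fill the empty pocket of the covered paint tray

TASK

Lift the dust cover off the paint tray by its handle and stand it on the cutting mat, near the mat's middle. Then take the loose dropper bottle, the one of the same kind as those in the tray, and stand it upright in the tray's one empty pocket. Do not tip the bottle over.

Things in the scene. Friction and masses are not known exactly. Their poses are not given: they have to be found in the camera images.
- cover_handle (a point): Centre of the steel bar handle (14 mm wide in x, 14 high, 100 long in y; grip across x) on the loose dust cover: open-bottomed hood, white and clear plastic, 0.22 kg, 80 mm (x) x 224 (y), roof 85 above its foot. Point: 30 above the roof, 115 above the foot, z up. It stands on the table over the tray, 10 mm clear all round; raise it 75 mm or more to clear the bottles inside.
- mat_top (a point): Centre of the top face of the fixed, bare green cutting mat with a thin white grid, 210 mm (x) x 300 mm (y), 3 mm thick, flat on the table on the robot's right. z is up.
- bottle_mid (a point): Centre (33 mm above the foot) of the loose dropper bottle standing on the table: round, white with a grey band, black tapering cap, 66 mm tall, body 28 mm across up to 44 mm high, 45 g, like those in the tray. In line with it, 12 cm apart in x in any order, stand a squat jar (46 mm across, 38 tall) and a square amber bottle (38 mm, 64 tall), not wanted. z is up.
- empty_pocket (a point): Centre of the floor of the empty pocket in the fixed plywood tray: one row of four pockets 48 mm apart along this point's y, each 44 mm square, floor 4 mm and wall tops 14 mm above the table. The others hold dropper bottles; which is empty varies, seen once uncovered. Room for fingers on its x sides (across the row); other bottles stand along y. z is up.
There are look-alikes about, which are no part of the job. What is shaped like the part that bears cover_handle but pink or purple is not meant. Leave any blue look-alike of the part that bears bottle_mid alone.

How it is judged:
By the outcome, as a careful person would: the job done as asked, in the order asked, and still so for the second after the job is handed in, with the robot touching nothing.
It also fails if it takes over 64 s, if anything falls off the work surface, if the arm or the gripper's body presses on something with over 40 N, if the wrist force passes 120 N, or if a joint passes its speed limit or range.

ROBOT

A 7-joint arm with a two-finger parallel gripper is mounted at the origin on the work surface. World frame = base frame: x ahead of the robot, y to its left, z up, the work surface at z = 0. Lengths are in m, angles in rad, forces in N, time in s.
With the tool pointing down it reaches from about 0.35 to 0.9 m from the base axis. Payload 8.1 kg.
Tool frame: the origin (TCP) lies on the centre line of the jaws, within the pads' length; the fingertips stand 14 mm ahead of it and the grasp point (between the pads) lies 5 mm behind it; z points along the fingers, y is the direction in which the jaws open and shut (so a half turn about z gives the same grasp; the last joint's range is limited). The gripper opens to 92 mm and grips with 3 to 60 N. Pads are 19 mm wide; open, the fingers measure 130 mm over their backs; the gripper's body (75 mm by 190 mm) begins 47 mm behind the grasp point.
Start: joints at [-1.237, 0.434, 0.025, 1.573, -0.012, 1.134, -0.075], TCP at [0.264, 0.566, 0.241] pointing down, gripper open.
Joint ranges: [-2.62, 2.62], [-0.44, 2.09], [-1.27, 1.32], [0.08, 2.57], [-1.32, 4.46], [0.12, 2], [-2.74, 2.74]. Speed limits (rad/s): [2.22, 2.22, 3.01, 3.01, 3.14, 3.14, 3.14].

INTERFACE

Orientations are given as a rotation vector (axis times angle).
In Python, from cell import observe, eyes, arm gives the robot as it stands.
- The arm moves only by the tool step_arm, never from a script. Its argument "series" is a list that holds one entry, the list of rows, each a list of 5 numbers: the finger opening in m, from 0 to 0.0918, then the shift along the world's x, y, z in m, then the turn about the world's z in degrees. In form: [[[hand, dx, dy, dz, spin], ...]]. A call has 1 to 20 rows; each row is the pose to reach, as a shift and turn from the pose measured when the call began; what a row does not reach only later rows make up. A row lasts 1/12 s, in which the tool goes at most 41.7 mm and 7.16 degrees, less where a joint would pass 70% of its speed; a pose out of reach is approached as far as the arm can. A call with a gripper value outside its range is refused whole. The fingers move at their own pace and stop on an object; "squeeze" is the grip in N (left out, the last holds). Time passes only in rows, so rows that repeat a pose let the fingers close. It gives the time, the measured TCP pose, the force and the opening at its end, in the units of the state.
- observe(): the state, without advancing time (a new reading comes with each control period).
- eyes.get_image(name): name is "scene" or "top"; returns (picture, depth): 480x640x3 uint8, red, green, blue; 480x640 float32, m along the optical axis (not along the pixel's ray), 0 where there is no reading.
- eyes.camera_params(name): a dict with "intrinsics" (3x3 intrinsics, pixels), "position" and "attitude" of the camera in the world. Camera axes: x right, y down, z forward; pixel columns grow to the right and rows downward; lengths in m; the calibration is good to about 2 mm. A picture is of the moment at which its call begins. camera_params takes no time and is no camera call.
- arm.sign_off(): hands the job in, once; it reports no verdict.
The state is a dict: "clock": time; "joints": joint angles; "dq": joint speeds; "joint_efforts": joint torques, N m; "position": TCP position; "ee_rot": TCP orientation; "force": force on the tool from outside, world axes, zero at the start; "ft_torque": the same for the moment, N m; "width": opening from 0.0 (shut) to 1.0 (fully open).
Only numpy, scipy, OpenCV 4.12 (cv2) and the standard library are available. Lean on these libraries where they do the work, as an engineer would, in place of code of your own. Each camera call takes 0.05 s, during which the arm holds its last target.

## Working session

There is one attempt and no reset: what is moved stays moved. The work goes in short steps, Python scripts to look and compute and a tool call to move; the robot and the scene stay as the last step left them, time stands still between calls to the robot, and variables do not carry over. Pictures are saved under pics/ and viewed, and the job is handed in when it is done.

Besides the shell and the picture viewer there is one more tool, called after ">>>" as name(argument=value, ...), one argument or row to a line, values as JSON. step_arm: Moves the arm, as the interface text tells. Its arguments: {"type":"object","properties":{"series":{"type":"array"},"squeeze":{"type":"number"}},"required":["series"]}

```bash
ls; mkdir -p pics
cat > h.py <<'E'
import numpy as np,cv2
from cell import observe,eyes,arm
def snap(n,f):
    im,d=eyes.get_image(n); cv2.imwrite('pics/'+f+'.png',im[:,:,::-1]); np.savez('pics/'+f+'.npz',im=im,d=d); return im,d
E
python3 - <<'E'
from h import *
print(observe())
for n in('scene','top'):
    snap(n,n+'0'); print(n,eyes.camera_params(n))
E
```

```text
pics
{'clock': 0.0, 'joints': array([-1.23657873,  0.43521555,  0.02498644,  1.57410163, -0.01159668,
        1.1340026 , -0.07511598]), 'dq': array([ 0.00086025, -0.00080527, -0.00150132,  0.00043171, -0.00125199,
        0.00167156, -0.00030915]), 'joint_efforts': array([ 1.30211600e-03, -6.67853308e+01,  9.85958241e-01, -3.14454854e+01,
       -6.04507048e-02,  4.29760851e-02,  1.78139180e-04]), 'position': array([0.26426082, 0.56583906, 0.23994798]), 'ee_rot': array([-6.80815491e-01, -3.06673717e+00,  2.46653134e-03]), 'force': array([ 0.83715793,  0.24293213, -0.52750053]), 'ft_torque': array([0.00784779, 0.01237274, 0.03492668]), 'width': 1.000218900167827}
scene {'intrinsics': array([[583.63431294,   0.        , 319.64894438],
       [  0.        , 583.63431294, 243.32487885],
       [  0.        ,   0.        ,   1.        ]]), 'position': array([ 1.03759137, -0.60540573,  0.81863584]), 'attitude': array([-2.16119951, -0.79603973,  0.35978745])}
top {'intrinsics': array([[513.46628214,   0.        , 320.1475268 ],
       [  0.        , 513.46628214, 240.57395413],
       [  0.        ,   0.        ,   1.        ]]), 'position': array([0.31812926, 0.06176068, 1.14910673]), 'attitude': array([-2.15484476,  2.11236923, -0.19569987])}
```

View pics/scene0.png

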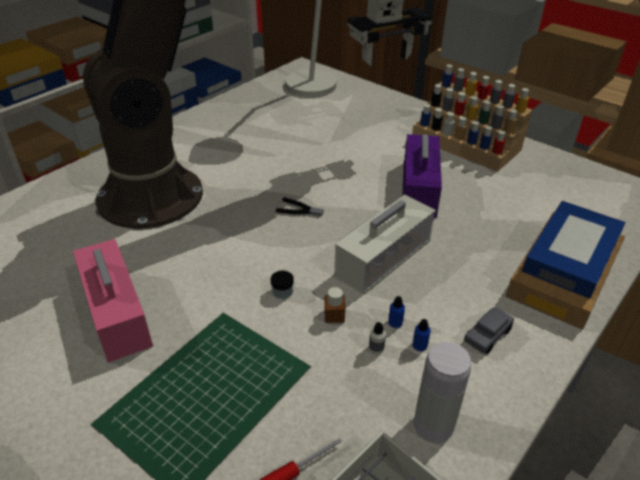

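View pics/top0.png

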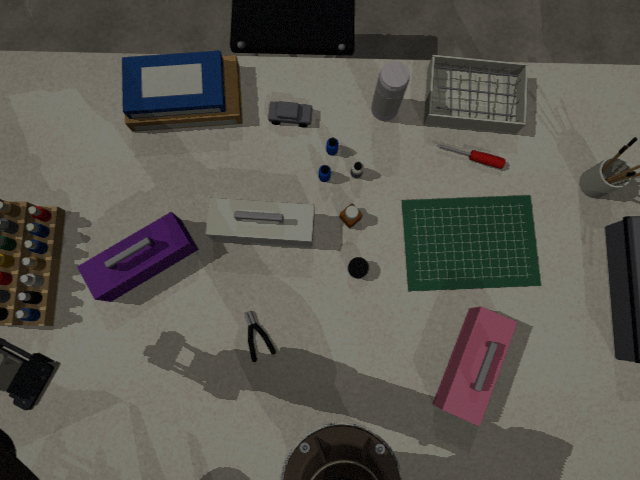

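```bash
cat >> h.py <<'E'
from scipy.spatial.transform import Rotation as Ro
def cam(n):
    p=eyes.camera_params(n); return p['intrinsics'],np.array(p['position']),Ro.from_rotvec(p['attitude']).as_matrix()
def ray(n,uv,z):
    K,p,R=cam(n); uv=np.atleast_2d(np.asarray(uv,float)); d=np.c_[(uv[:,0]-K[0,2])/K[0,0],(uv[:,1]-K[1,2])/K[1,1],np.ones(len(uv))]@R.T
    return p+d*((z-p[2])/d[:,2])[:,None]
def cloud(n,d):
    K,p,R=cam(n); v,u=np.indices(d.shape); 
    c=np.stack([(u-K[0,2])/K[0,0]*d,(v-K[1,2])/K[1,1]*d,d],-1)@R.T+p; c[d==0]=np.nan; return c
E
python3 - <<'E'
from h import *
T=np.load('pics/top0.npz');im,d=T['im'],T['d'];c=cloud('top',d)
for u,v in [(262,205),(258,217),(470,240),(357,167),(350,214),(358,268),(300,300)]: print((u,v),c[v,u].round(3),im[v,u])
hsv=cv2.cvtColor(im,cv2.COLOR_RGB2HSV)
m=cv2.inRange(hsv,(60,80,20),(90,255,200)); n,l,s,ce=cv2.connectedComponentsWithStats(m); i=1+s[1:,4].argmax()
m=cv2.morphologyEx((l==i).astype(np.uint8),cv2.MORPH_CLOSE,np.ones((9,9)))
r=cv2.minAreaRect(cv2.findContours(m,0,2)[0][0]); print('mat',r,ray('top',r[0],.003),ray('top',cv2.boxPoints(r),.003))
# cover roof and handle by height
box=np.zeros(d.shape,bool); box[190:255,195:325]=1
z=c[...,2]
for lo,hi in((.075,.095),(.112,.135)):
    q=box&(z>lo)&(z<hi); ys,xs=np.nonzero(q); 
    r=cv2.minAreaRect(np.c_[xs,ys].astype(np.float32)); zz=np.median(z[q]); P=ray('top',cv2.boxPoints(r),zz); print(lo,q.sum(),zz,r,P.round(3),P.mean(0),np.linalg.norm(P-np.roll(P,1,0),axis=1))
for n,(x0,x1,y0,y1) in {'top':(335,375,155,185),'scene':(360,395,315,355)}.items():
    T=np.load(f'pics/{n}0.npz');im=T['im'];cc=cloud(n,T['d'])
    cv2.imwrite(f'pics/crop_{n}.png',cv2.resize(im[y0:y1,x0:x1,::-1],None,fx=12,fy=12,interpolation=0))
    q=(cc[y0:y1,x0:x1,2]>.015); P=cc[y0:y1,x0:x1][q]; 
    print(n,q.sum(),P.min(0),P.max(0),np.median(P,0))
E
```

```text
(262, 205) [0.581 0.18  0.084] [120 118 107]
(258, 217) [0.546 0.183 0.122] [93 92 92]
(470, 240) [ 0.528 -0.285  0.007] [52 68 54]
(357, 167) [ 0.676 -0.023  0.063] [3 3 6]
(350, 214) [ 0.57  -0.009  0.062] [125 126 116]
(358, 268) [ 0.456 -0.029  0.035] [0 3 8]
(300, 300) [0.386 0.097 0.002] [113 110 101]
mat ((470.5429382324219, 242.49813842773438), (90.83000946044922, 133.99440002441406), 87.53719329833984) [[ 0.52327262 -0.28740332  0.003     ]] [[ 0.61934827 -0.13153051  0.003     ]
 [ 0.63977035 -0.44177181  0.003     ]
 [ 0.42971775 -0.43918652  0.003     ]
 [ 0.41087117 -0.13846271  0.003     ]]
0.075 3585 0.08495039200488153 ((259.9336853027344, 219.5216827392578), (106.28264617919922, 37.803497314453125), 3.71528959274292) [[0.513 0.296 0.085]
 [0.595 0.295 0.085]
 [0.585 0.069 0.085]
 [0.503 0.072 0.085]] [0.54900811 0.18318947 0.08495039] [0.22362479 0.08184892 0.22657293 0.08176215]
0.112 354 0.12166125641120717 ((258.4875793457031, 215.69276428222656), (48.96271514892578, 7.37177038192749), 3.6913859844207764) [[0.543 0.232 0.122]
 [0.559 0.232 0.122]
 [0.554 0.132 0.122]
 [0.539 0.132 0.122]] [0.5487438  0.1822656  0.12166126] [0.10011926 0.01544338 0.10037562 0.01543579]
top 163 [ 0.66791691 -0.03910239  0.01611707] [ 0.69627304 -0.0118392   0.07038662] [ 0.67656001 -0.0246495   0.04682824]
scene 409 [ 0.66375971 -0.04186601  0.01514169] [0.69911215 0.03756568 0.06942576] [ 0.68781968 -0.03266441  0.04077872]
```

```bash
python3 -c "
import cv2,numpy as np
a=cv2.imread('pics/top0.png')[185:260,190:400];b=cv2.imread('pics/scene0.png')[190:350,320:450]
cv2.imwrite('pics/c1.png',cv2.resize(a,None,fx=3.8,fy=3.8,interpolation=2));cv2.imwrite('pics/c2.png',cv2.resize(b,None,fx=3.7,fy=3.7,interpolation=2))"
```

```text
(no output)
```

View pics/crop_top.png

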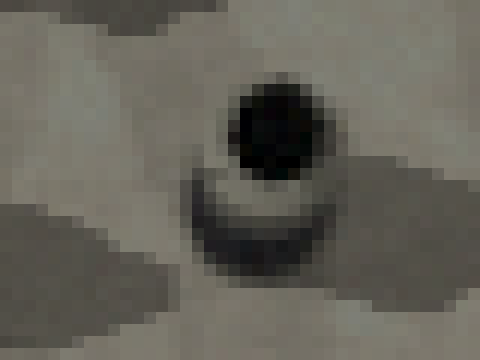

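View pics/c1.png

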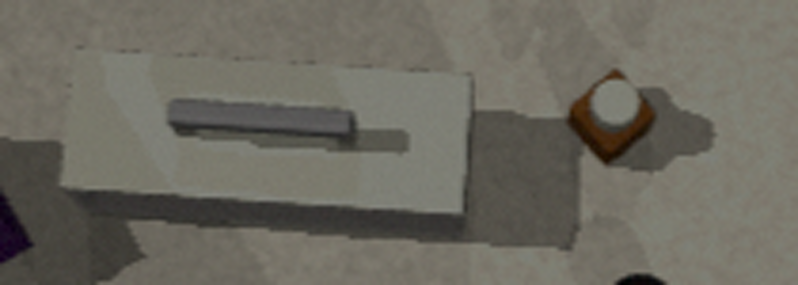

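View pics/c2.png

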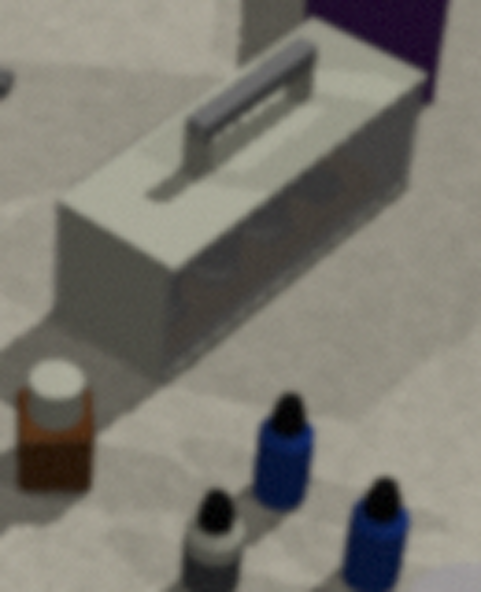

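Run:
```python
from h import *
s=observe();R=Ro.from_rotvec(s['ee_rot']).as_matrix();print(np.degrees(np.arctan2(R[1,1],R[0,1])), np.array([.5487,.1823,.110])-s['position'])
T=np.load('pics/top0.npz');im=T['im'].astype(int)
m=np.zeros(im.shape[:2],np.uint8);m[155:175,345:370]=(im.sum(2)<100)[155:175,345:370]
n,l,st,ce=cv2.connectedComponentsWithStats(m);print(st,ce);
i=1+st[1:,4].argmax();print(ray('top',ce[i],.066))
# body: left/right extents at crop 190..335 -> body at 44mm
print('body y', ray('top',[(335+190/12-.5,155+205/12)],.035),ray('top',[(335+338/12-.5,155+205/12)],.035), 'bottom', ray('top',[(335+262/12-.5,155+277/12-.5)],.0))
S=np.load('pics/scene0.npz');im=S['im'].astype(int)
print(im[325:352,378].sum(1))
m=np.zeros(im.shape[:2],np.uint8);m[318:336,365:392]=(im.sum(2)<70)[318:336,365:392]
n,l,st,ce=cv2.connectedComponentsWithStats(m);print(st,ce)
i=1+st[1:,4].argmax();print(ray('scene',ce[i],.055))
```

```text
64.9675758776859 [ 0.28443328 -0.38359751 -0.13003553]
[[     0      0    640    480 307152]
 [   354    162      8      8     46]
 [   351    173      1      1      1]
 [   360    174      1      1      1]] [[319.49405832 239.51149919]
 [357.60869565 165.58695652]
 [351.         173.        ]
 [360.         174.        ]]
[[ 0.67871709 -0.02451276  0.066     ]]
body y [[ 0.67338022 -0.01064291  0.035     ]] [[ 0.67399824 -0.03850881  0.035     ]] bottom [[ 0.67155333 -0.0269882   0.        ]]
[ 27  18  20  16  17   3   5  19  67 168 266 329 340 329 283 240 223 189
 132 112 105 108  99 108 102 108 155]
[[     0      0    640    480 307144]
 [   375    324      7     10     56]] [[319.48933399 239.48378285]
 [378.         328.44642857]]
[[ 0.6843569  -0.02642438  0.055     ]]
```

View pics/crop_scene.png

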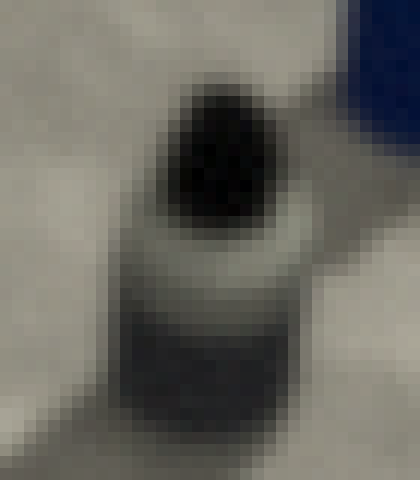

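>>> step_arm(
  series=[
    [[0.06, 0.026, -0.035, 0, -6], [0.06, 0.052, -0.07, 0, -12], [0.06, 0.078, -0.105, 0, -18], [0.06, 0.104, -0.14, 0, -24], [0.06, 0.13, -0.175, 0, -30], [0.06, 0.156, -0.21, 0, -36], [0.06, 0.182, -0.245, 0, -42], [0.06, 0.208, -0.28, 0, -49], [0.06, 0.234, -0.315, 0, -56], [0.06, 0.26, -0.35, -0.02, -62], [0.06, 0.2844, -0.3836, -0.04, -67.6], [0.06, 0.2844, -0.3836, -0.06, -67.6], [0.06, 0.2844, -0.3836, -0.06, -67.6], [0.06, 0.2844, -0.3836, -0.06, -67.6], [0.06, 0.2844, -0.3836, -0.06, -67.6]],
  ],
  squeeze=40,
)

```text
clock: 1.35
position: [0.5483, 0.1829, 0.1799]
ee_rot: [-2.27, -2.169, 0.003]
force: [0.5, 0.5, 1.1]
width: 0.651
```

>>> step_arm(
  series=[
    [[0.06, 0.0004, -0.0006, -0.02, 0], [0.06, 0.0004, -0.0006, -0.04, 0], [0.06, 0.0004, -0.0006, -0.055, 0], [0.06, 0.0004, -0.0006, -0.065, 0], [0.06, 0.0004, -0.0006, -0.07, 0], [0.06, 0.0004, -0.0006, -0.07, 0], [0.03, 0.0004, -0.0006, -0.07, 0], [0.02, 0.0004, -0.0006, -0.07, 0], [0.0, 0.0004, -0.0006, -0.07, 0], [0.0, 0.0004, -0.0006, -0.07, 0], [0.0, 0.0004, -0.0006, -0.07, 0], [0.0, 0.0004, -0.0006, -0.07, 0], [0.0, 0.0004, -0.0006, -0.07, 0], [0.0, 0.0004, -0.0006, -0.07, 0]],
  ],
  squeeze=40,
)

```text
clock: 2.52
position: [0.5488, 0.1823, 0.1099]
ee_rot: [-2.27, -2.169, 0.002]
force: [0.7, -0.2, -1.7]
width: 0.15
```

>>> step_arm(
  series=[
    [[0, 0, 0, 0.005, 0], [0, 0, 0, 0.012, 0], [0, 0, 0, 0.022, 0], [0, 0, 0, 0.034, 0], [0, 0, 0, 0.046, 0], [0, 0, 0, 0.058, 0], [0, 0, 0, 0.07, 0], [0, 0, 0, 0.082, 0], [0, 0, 0, 0.094, 0], [0, 0, 0, 0.106, 0], [0, 0, 0, 0.118, 0], [0, 0, 0, 0.126, 0], [0, 0, 0, 0.13, 0], [0, 0, 0, 0.13, 0]],
  ],
)

```text
clock: 3.68
position: [0.5493, 0.1824, 0.2412]
ee_rot: [-2.271, -2.17, -0.001]
force: [0.3, 0.2, -2.1]
width: 0.151
```

Run:
```python
from h import *
snap('scene','scene1')
```

```text
(no output)
```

View pics/scene1.png

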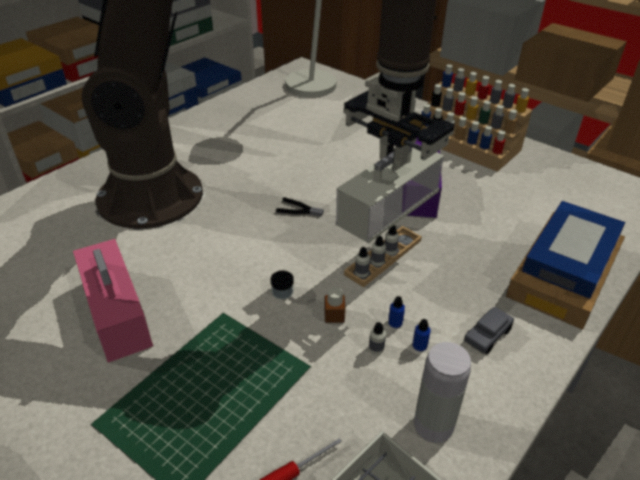

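>>> step_arm(
  series=[
    [[0, 0, -0.005, 0, 0], [0, -0.001, -0.015, 0, 0], [0, -0.002, -0.03, 0, 0], [0, -0.003, -0.052, 0, 0], [0, -0.004, -0.08, 0, 0], [0, -0.006, -0.11, 0, 0], [0, -0.008, -0.14, 0, 0], [0, -0.01, -0.17, 0, 0], [0, -0.012, -0.2, 0, 0], [0, -0.014, -0.23, 0, 0], [0, -0.016, -0.26, 0, 0], [0, -0.018, -0.29, 0, 0], [0, -0.02, -0.32, 0, 0], [0, -0.021, -0.35, 0, 0], [0, -0.022, -0.38, 0, 0], [0, -0.023, -0.41, 0, 0], [0, -0.024, -0.435, 0, 0], [0, -0.025, -0.455, 0, 0], [0, -0.025, -0.466, 0, 0], [0, -0.025, -0.469, 0, 0]],
  ],
)

```text
clock: 5.4
position: [0.5221, -0.29, 0.2401]
ee_rot: [-2.275, -2.164, 0.003]
force: [-0.1, 0.7, -2.2]
width: 0.149
```

Run:
```python
from h import *
print(observe()['position'],observe()['width']);snap('scene','scene2');snap('top','top2')
```

```text
[ 0.52209415 -0.29001825  0.24013927] 0.14891303751570797
```

View pics/scene2.png

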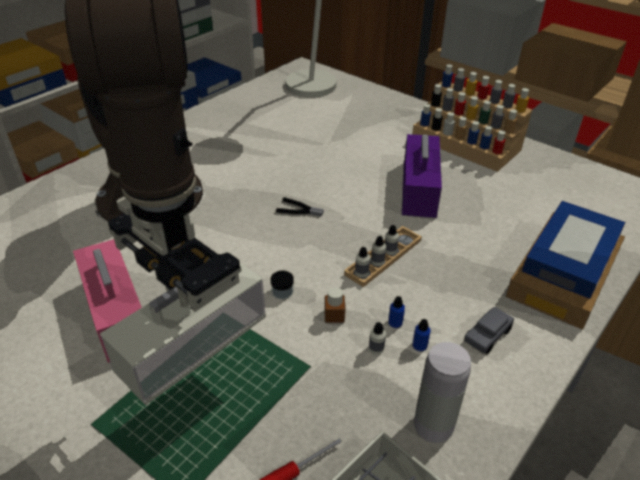

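View pics/top2.png

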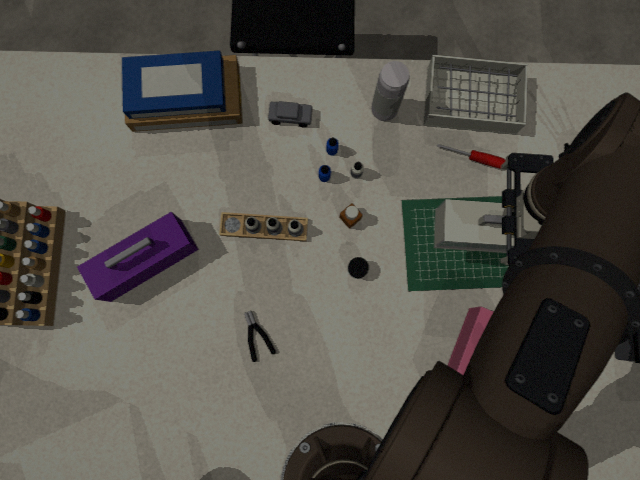

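>>> step_arm(
  series=[
    [[0, 0, 0.001, -0.005, 0], [0, 0.001, 0.002, -0.015, 0], [0, 0.002, 0.003, -0.03, 0], [0, 0.002, 0.003, -0.045, 0], [0, 0.002, 0.003, -0.06, 0], [0, 0.002, 0.003, -0.075, 0], [0, 0.002, 0.003, -0.09, 0], [0, 0.002, 0.003, -0.102, 0], [0, 0.002, 0.003, -0.111, 0], [0, 0.002, 0.003, -0.117, 0], [0, 0.002, 0.003, -0.121, 0], [0, 0.002, 0.003, -0.124, 0], [0, 0.002, 0.003, -0.1255, 0], [0, 0.002, 0.003, -0.1265, 0], [0, 0.002, 0.003, -0.127, 0], [0, 0.002, 0.003, -0.127, 0]],
  ],
)

```text
clock: 6.83
position: [0.5255, -0.2841, 0.1133]
ee_rot: [-2.272, -2.168, 0.001]
force: [-0.5, -0.2, -1.7]
width: 0.151
```

>>> step_arm(
  series=[
    [[0, -0.0005, 0, -0.0006, 0], [0, -0.0005, 0, -0.0012, 0], [0, -0.0005, 0, -0.0012, 0]],
  ],
)

```text
clock: 7.08
position: [0.5256, -0.2842, 0.1127]
ee_rot: [-2.272, -2.169, -0.0]
force: [0.5, 0.7, 2.8]
width: 0.147
```

Force now pushes up: the cover's foot is on the mat. Release and rise.

>>> step_arm(
  series=[
    [[0.01, 0, 0, 0, 0], [0.02, 0, 0, 0, 0], [0.03, 0, 0, 0, 0], [0.05, 0, 0, 0, 0], [0.06, 0, 0, 0, 0], [0.06, 0, 0, 0, 0], [0.06, 0, 0, 0.02, 0], [0.06, 0, 0, 0.05, 0], [0.06, 0, 0, 0.08, 0], [0.06, 0, 0, 0.11, 0], [0.06, 0, 0, 0.12, 0], [0.06, 0.02, 0.03, 0.12, 0], [0.06, 0.04, 0.06, 0.12, 0], [0.06, 0.06, 0.09, 0.12, 0], [0.06, 0.08, 0.12, 0.12, 0], [0.06, 0.1, 0.15, 0.12, 0], [0.06, 0.12, 0.18, 0.12, 0], [0.06, 0.14, 0.21, 0.1, 0], [0.06, 0.15, 0.23, 0.08, 0], [0.06, 0.15, 0.23, 0.07, 0]],
  ],
)

```text
clock: 8.75
position: [0.6768, -0.0462, 0.1791]
ee_rot: [-2.26, -2.175, -0.001]
force: [-1.0, 2.1, -0.9]
width: 0.654
```

Run:
```python
from h import *
print(observe()['position']);snap('scene','scene3');snap('top','top3')
```

```text
[ 0.67677259 -0.04620106  0.17910175]
```

View pics/scene3.png

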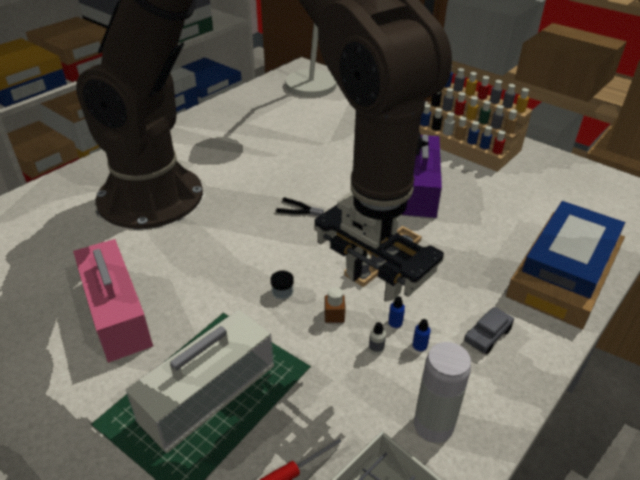

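View pics/top3.png

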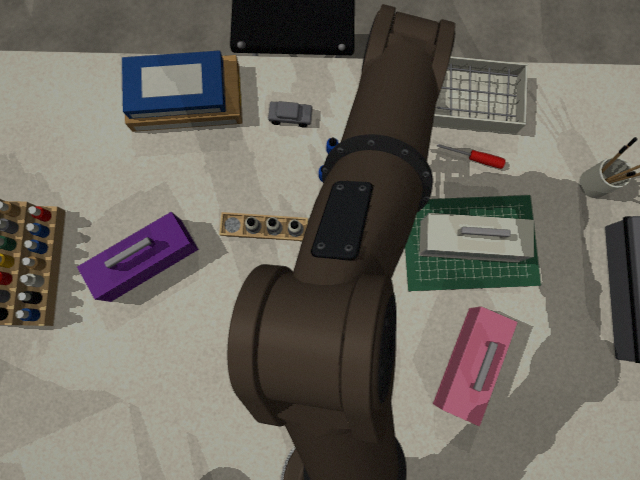

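Run:
```python
from h import *
T=np.load('pics/top2.npz');im=T['im'];hsv=cv2.cvtColor(im,cv2.COLOR_RGB2HSV)
m=np.zeros(im.shape[:2],np.uint8);b=cv2.inRange(hsv,(8,75,60),(25,255,255));m[205:250,212:318]=b[205:250,212:318]
m=cv2.morphologyEx(m,cv2.MORPH_CLOSE,np.ones((5,5)))
cs=max(cv2.findContours(m,0,2)[0],key=cv2.contourArea);r=cv2.minAreaRect(cs)
P=ray('top',cv2.boxPoints(r),.012);print(r,P.round(4),P.mean(0),np.linalg.norm(P-np.roll(P,1,0),axis=1))
K,p,R=cam('top')
def proj(X): q=(np.array(X)-p)@R; return (K@(q/q[2]))[:2]
print('pred pocket',proj([.5522,.2552,.004]))
# caps
g=(im.sum(2)<60).astype(np.uint8);mm=np.zeros_like(g);mm[210:245,215:312]=g[210:245,215:312]
n,l,st,ce=cv2.connectedComponentsWithStats(mm)
for i in range(1,n):
    if st[i,4]>15: print(st[i,4],ray('top',ce[i],.07)[0].round(4))
cv2.imwrite('pics/tray.png',cv2.resize(im[205:250,210:320,::-1],None,fx=7,fy=7,interpolation=2))
# mat/cover now
T=np.load('pics/top3.npz');c=cloud('top',T['d']);z=c[...,2];q=np.zeros(z.shape,bool);q[190:280,415:540]=1;q&=(z>.078)&(z<.098)
ys,xs=np.nonzero(q);P=ray('top',cv2.boxPoints(cv2.minAreaRect(np.c_[xs,ys].astype(np.float32))),.088);print('cover',P.mean(0),P.round(3))
```

```text
((263.11505126953125, 226.27435302734375), (87.139892578125, 23.547725677490234), 3.814074993133545) [[0.5267 0.2823 0.012 ]
 [0.5809 0.2817 0.012 ]
 [0.5717 0.0843 0.012 ]
 [0.5176 0.0866 0.012 ]] [0.54922852 0.18372771 0.012     ] [0.19595932 0.05422008 0.19756089 0.05417205]
pred pocket [232.05286041 225.00473797]
43 [0.5468 0.2045 0.07  ]
42 [0.5469 0.1592 0.07  ]
41 [0.5425 0.1116 0.07  ]
cover [ 0.52528553 -0.28250058  0.088     ] [[ 0.49  -0.165  0.088]
 [ 0.571 -0.172  0.088]
 [ 0.561 -0.401  0.088]
 [ 0.479 -0.392  0.088]]
```

View pics/tray.png

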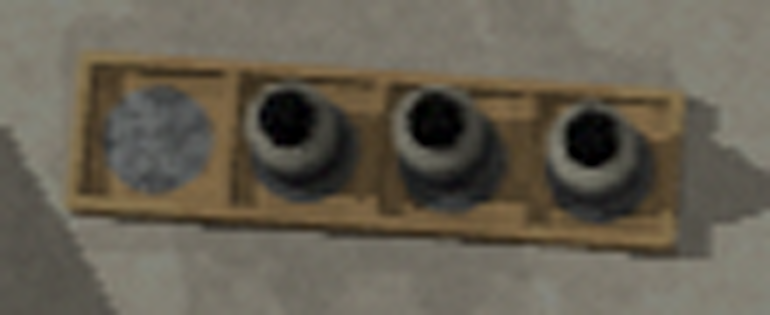

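>>> step_arm(
  series=[
    [[0.06, 0.007, 0.021, -0.02, 0], [0.06, 0.007, 0.021, -0.05, 0], [0.06, 0.007, 0.021, -0.07, 0], [0.06, 0.007, 0.021, -0.08, 0], [0.06, 0.007, 0.021, -0.08, 0], [0.06, 0.007, 0.021, -0.08, 0]],
  ],
)

```text
clock: 9.35
position: [0.6814, -0.0335, 0.1008]
ee_rot: [-2.27, -2.168, 0.006]
force: [-0.2, 0.4, 0.5]
width: 0.656
```

Run:
```python
from h import *
s=observe();R=Ro.from_rotvec(s['ee_rot']).as_matrix();print(s['position'],np.degrees(np.arctan2(R[1,1],R[0,1])),s['width']);im,_=snap('scene','scene4')
cv2.imwrite('pics/s4.png',cv2.resize(im[200:400,280:480,::-1],None,fx=3,fy=3,interpolation=2))
```

```text
[ 0.68139147 -0.03353104  0.10081976] -2.6514879816952326 0.6564807684513323
```

View pics/s4.png

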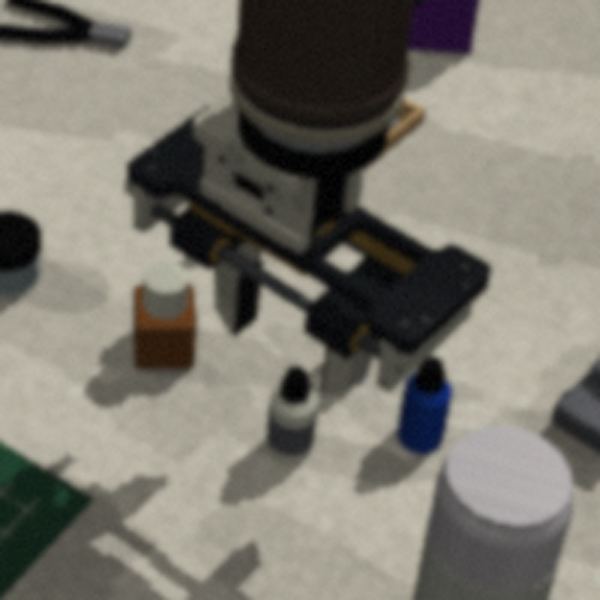

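Run:
```python
from h import *
s=observe();print(s['position'],s['clock'])
K,p,R=cam('scene')
def proj(X): q=(np.array(X)-p)@R; return (K@(q/q[2]))[:2]
x,y,z=s['position']
for X in [(x,y,z-.014),(x+.03,y,z-.014),(x-.03,y,z-.014),(x+.095,y,z+.052),(x-.095,y,z+.052)]:
    print(((proj(X)-[280,200])*3).round())
```

```text
[ 0.6820061  -0.03328778  0.10154023] 9.4
[287. 352.]
[331. 378.]
[245. 326.]
[447. 354.]
[159. 190.]
```

>>> step_arm(
  series=[
    [[0.06, 0.002, 0.0083, -0.005, 0], [0.06, 0.002, 0.0083, -0.01, 0], [0.06, 0.002, 0.0083, -0.01, 0], [0.06, 0.002, 0.0083, -0.025, 0], [0.06, 0.002, 0.0083, -0.04, 0], [0.06, 0.002, 0.0083, -0.055, 0], [0.06, 0.002, 0.0083, -0.065, 0], [0.06, 0.002, 0.0083, -0.071, 0], [0.06, 0.002, 0.0083, -0.071, 0], [0.06, 0.002, 0.0083, -0.071, 0]],
  ],
)

```text
clock: 10.23
position: [0.6841, -0.0251, 0.0308]
ee_rot: [-2.271, -2.169, 0.004]
force: [0.1, 0.2, 0.0]
width: 0.649
```

Run:
```python
from h import *
im,_=snap('scene','scene5')
cv2.imwrite('pics/s5.png',cv2.resize(im[250:400,300:450,::-1],None,fx=4,fy=4,interpolation=2))
```

```text
(no output)
```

View pics/s5.png

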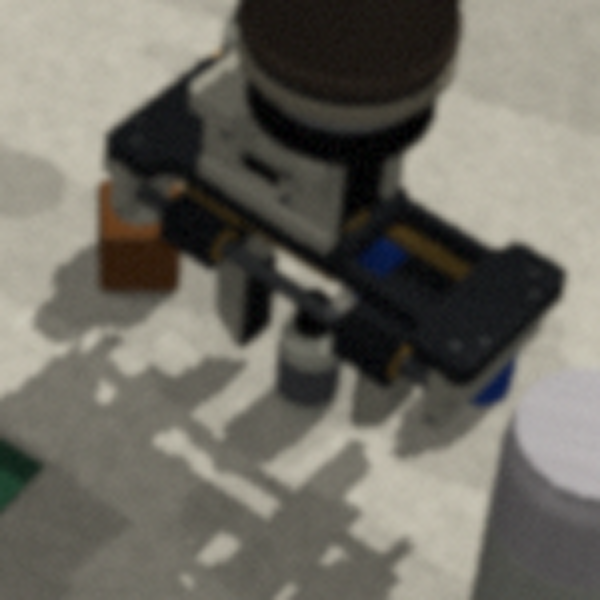

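>>> step_arm(
  series=[
    [[0.045, 0, 0, 0, 0], [0.04, 0, 0, 0, 0], [0.036, 0, 0, 0, 0], [0.033, 0, 0, 0, 0], [0.03, 0, 0, 0, 0], [0.028, 0, 0, 0, 0], [0.02, 0, 0, 0, 0], [0.02, 0, 0, 0, 0], [0.02, 0, 0, 0, 0], [0.02, 0, 0, 0, 0]],
  ],
  squeeze=12,
)

```text
clock: 11.12
position: [0.6844, -0.0251, 0.0313]
ee_rot: [-2.271, -2.169, 0.003]
force: [-2.2, 0.4, 1.4]
width: 0.304
```

>>> step_arm(
  series=[
    [[0.015, 0, 0, 0.004, 0], [0.015, 0, 0, 0.012, 0], [0.015, 0, 0, 0.025, 0], [0.015, 0, 0, 0.04, 0], [0.015, 0, 0, 0.06, 0], [0.015, 0, 0, 0.08, 0], [0.015, 0, 0, 0.1, 0], [0.015, 0, 0, 0.12, 0], [0.015, 0, 0, 0.13, 0], [0.015, 0, 0, 0.13, 0], [0.015, 0, 0, 0.13, 0]],
  ],
)

```text
clock: 12.03
position: [0.6846, -0.025, 0.1618]
ee_rot: [-2.271, -2.169, 0.001]
force: [-0.9, -0.1, -0.4]
width: 0.297
```

Run:
```python
from h import *
im,_=snap('scene','scene6')
cv2.imwrite('pics/s6.png',cv2.resize(im[180:380,300:500,::-1],None,fx=3,fy=3,interpolation=2))
s=observe();print(s['position'],s['width'],np.array([.5525,.2555])-s['position'][:2])
```

```text
[ 0.6839784  -0.02492966  0.16069974] 0.30079879482424315 [-0.1314784   0.28042966]
```

View pics/s6.png

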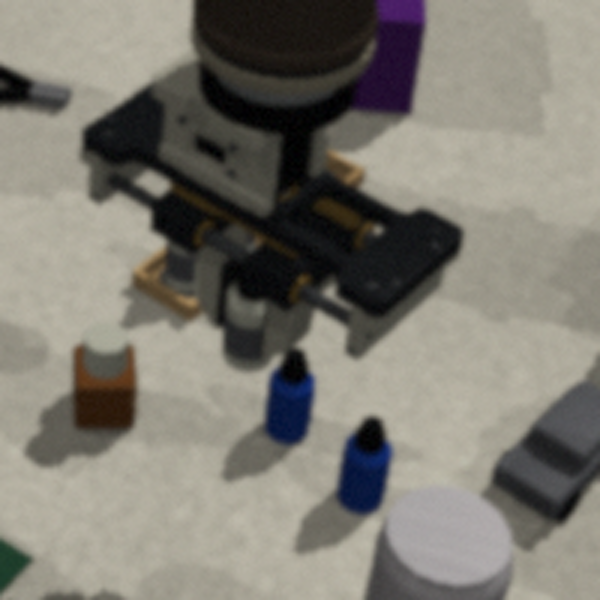

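>>> step_arm(
  series=[
    [[0.015, -0.003, 0.006, 0, 0], [0.015, -0.009, 0.019, 0, 0], [0.015, -0.019, 0.04, 0, 0], [0.015, -0.031, 0.066, 0, 0], [0.015, -0.043, 0.092, 0, 0], [0.015, -0.055, 0.118, 0, 0], [0.015, -0.067, 0.144, 0, 0], [0.015, -0.08, 0.17, 0, 0], [0.015, -0.092, 0.196, 0, 0], [0.015, -0.104, 0.222, 0, 0], [0.015, -0.115, 0.245, 0, 0], [0.015, -0.123, 0.263, 0, 0], [0.015, -0.129, 0.275, 0, 0], [0.015, -0.1315, 0.2805, 0, 0], [0.015, -0.1315, 0.2805, -0.01, 0], [0.015, -0.1315, 0.2805, -0.03, 0], [0.015, -0.1315, 0.2805, -0.05, 0], [0.015, -0.1315, 0.2805, -0.06, 0], [0.015, -0.1315, 0.2805, -0.06, 0], [0.015, -0.1315, 0.2805, -0.06, 0]],
  ],
)

```text
clock: 13.75
position: [0.5527, 0.2542, 0.1003]
ee_rot: [-2.272, -2.167, 0.006]
force: [0.4, 0.0, -0.3]
width: 0.302
```

Run:
```python
from h import *
im,_=snap('scene','scene7');i2,_=snap('top','top7')
a=cv2.resize(im[170:310,330:470,::-1],(400,400));b=cv2.resize(i2[170:290,190:310,::-1],(400,400))
cv2.imwrite('pics/s7.png',np.hstack([a,b]))
s=observe();print(s['position'],s['width'],np.array([.5525,.2555,.036])-s['position'])
```

```text
[0.55338845 0.25513075 0.10153378] 0.300609907437675 [-0.00088845  0.00036925 -0.06553378]
```

View pics/s7.png

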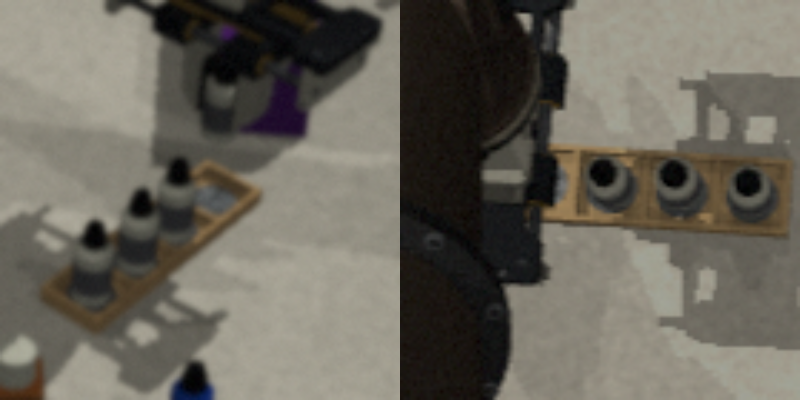

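Run:
```python
from h import *
T=np.load('pics/top0.npz');im=T['im'];hsv=cv2.cvtColor(im,cv2.COLOR_RGB2HSV)
m=cv2.inRange(hsv,(125,90,25),(150,255,255));m[:,220:]=0
c=max(cv2.findContours(m,0,2)[0],key=cv2.contourArea)[:,0]
c2=c[c[:,0]>180];P=ray('top',c2,.085);print(P[P[:,1].argsort()][:8].round(3)); P0=ray('top',c2,0.04);print(P0[:,1].min())
cl=cloud('top',T['d']);q=(cl[...,2]>.03)&(cl[...,1]>.28)&(cl[...,1]<.45)&(cl[...,0]>.4)&(cl[...,0]<.7)&(m>0);Q=cl[q];print(Q[Q[:,1].argsort()][:8].round(3))
```

```text
[[0.483 0.312 0.085]
 [0.481 0.314 0.085]
 [0.485 0.314 0.085]
 [0.487 0.315 0.085]
 [0.481 0.316 0.085]
 [0.491 0.319 0.085]
 [0.495 0.319 0.085]
 [0.476 0.32  0.085]]
0.32284896143576197
[[0.497 0.328 0.037]
 [0.496 0.329 0.081]
 [0.495 0.329 0.061]
 [0.496 0.329 0.042]
 [0.497 0.329 0.061]
 [0.495 0.329 0.032]
 [0.498 0.329 0.042]
 [0.496 0.33  0.068]]
```

>>> step_arm(
  series=[
    [[0.015, -0.0005, 0.0004, -0.01, 0], [0.015, -0.0005, 0.0004, -0.022, 0], [0.015, -0.0005, 0.0004, -0.034, 0], [0.015, -0.0005, 0.0004, -0.044, 0], [0.015, -0.0005, 0.0004, -0.052, 0], [0.015, -0.0005, 0.0004, -0.057, 0], [0.015, -0.0005, 0.0004, -0.06, 0], [0.015, -0.0005, 0.0004, -0.062, 0], [0.015, -0.0005, 0.0004, -0.0635, 0], [0.015, -0.0005, 0.0004, -0.0635, 0], [0.015, -0.0005, 0.0004, -0.0635, 0]],
  ],
)

```text
clock: 14.77
position: [0.5531, 0.2556, 0.0383]
ee_rot: [-2.272, -2.168, 0.001]
force: [-0.7, 0.4, -0.6]
width: 0.306
```

Run:
```python
from h import *
im,_=snap('scene','scene8')
cv2.imwrite('pics/s8.png',cv2.resize(im[170:310,330:470,::-1],None,fx=4,fy=4,interpolation=2))
s=observe();print(s['position'],s['width'],s['force'])
```

```text
[0.55314314 0.25563117 0.03840645] 0.2999813621326839 [ 0.04391321  0.47682277 -0.29077872]
```

View pics/s8.png

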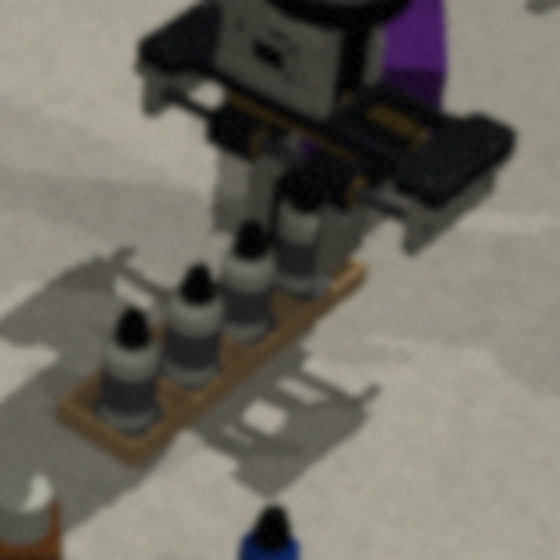

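In the pocket, about 3 mm above the floor. Lower the rest until contact.

>>> step_arm(
  series=[
    [[0.015, 0, 0, -0.001, 0], [0.015, 0, 0, -0.002, 0], [0.015, 0, 0, -0.003, 0], [0.015, 0, 0, -0.003, 0], [0.015, 0, 0, -0.003, 0]],
  ],
)

```text
clock: 15.23
position: [0.5531, 0.2556, 0.0353]
ee_rot: [-2.272, -2.168, 0.001]
force: [0.6, -0.9, -1.5]
width: 0.301
```

>>> step_arm(
  series=[
    [[0.015, 0, 0, -0.0005, 0], [0.015, 0, 0, -0.001, 0], [0.015, 0, 0, -0.001, 0]],
  ],
)

```text
clock: 15.48
position: [0.5531, 0.2557, 0.0351]
ee_rot: [-2.272, -2.168, 0.0]
force: [-3.6, -2.2, 8.0]
width: 0.3
```

>>> step_arm(
  series=[
    [[0.028, 0, 0, 0.0003, 0], [0.03, 0, 0, 0.0003, 0], [0.034, 0, 0, 0.0003, 0], [0.04, 0, 0, 0.0003, 0], [0.046, 0, 0, 0.0003, 0], [0.052, 0, 0, 0.0003, 0], [0.058, 0, 0, 0.0003, 0], [0.06, 0, 0, 0.0003, 0], [0.06, 0, 0, 0.01, 0], [0.06, 0, 0, 0.025, 0], [0.06, 0, 0, 0.045, 0], [0.06, 0, 0, 0.07, 0], [0.06, 0, 0, 0.1, 0], [0.06, 0, 0, 0.13, 0], [0.06, 0, 0, 0.16, 0], [0.06, 0, 0, 0.17, 0]],
  ],
)

```text
clock: 16.82
position: [0.5551, 0.256, 0.2105]
ee_rot: [-2.274, -2.168, -0.01]
force: [0.1, -0.0, 0.4]
width: 0.658
```

>>> step_arm(
  series=[
    [[0.06, 0, 0, 0, 0], [0.06, -0.02, 0.03, 0, 4], [0.06, -0.04, 0.06, 0, 8], [0.06, -0.06, 0.09, 0, 13], [0.06, -0.08, 0.12, 0, 18], [0.06, -0.1, 0.15, 0, 23], [0.06, -0.12, 0.18, 0, 28], [0.06, -0.14, 0.2, 0, 32], [0.06, -0.16, 0.22, 0, 36], [0.06, -0.18, 0.23, 0, 40], [0.06, -0.18, 0.23, 0, 40], [0.06, -0.18, 0.23, 0, 40]],
  ],
)

```text
clock: 17.82
position: [0.3733, 0.4861, 0.2097]
ee_rot: [-1.39, -2.815, -0.007]
force: [0.9, -1.0, 0.3]
width: 0.656
```

Run:
```python
from h import *
im,_=snap('scene','scene9');i2,_=snap('top','top9')
cv2.imwrite('pics/s9.png',cv2.resize(i2[205:250,210:320,::-1],None,fx=7,fy=7,interpolation=2))
g=(i2.astype(int).sum(2)<60).astype(np.uint8);mm=np.zeros_like(g);mm[210:245,215:312]=g[210:245,215:312]
n,l,st,ce=cv2.connectedComponentsWithStats(mm)
for i in range(1,n):
    if st[i,4]>15: print(st[i,4],ray('top',ce[i],.07)[0].round(4))
print(observe()['position'],observe()['force'])
```

```text
41 [0.5495 0.253  0.07  ]
41 [0.5467 0.2049 0.07  ]
40 [0.547  0.1595 0.07  ]
42 [0.5427 0.1114 0.07  ]
[0.37583019 0.48465414 0.21018804] [ 0.1879635  -0.43858538 -0.45894226]
```

View pics/scene9.png

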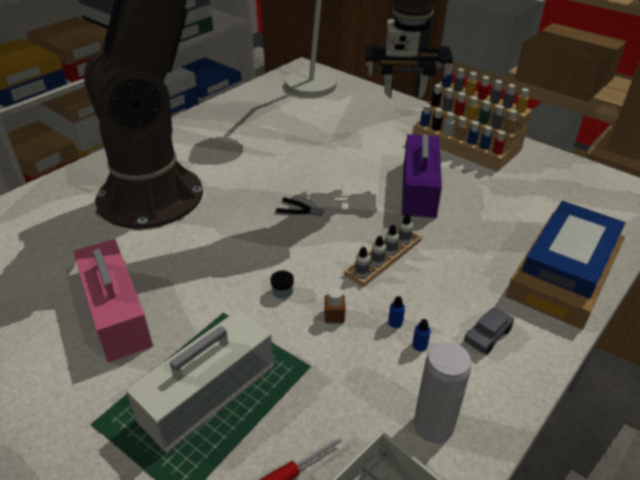

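View pics/s9.png

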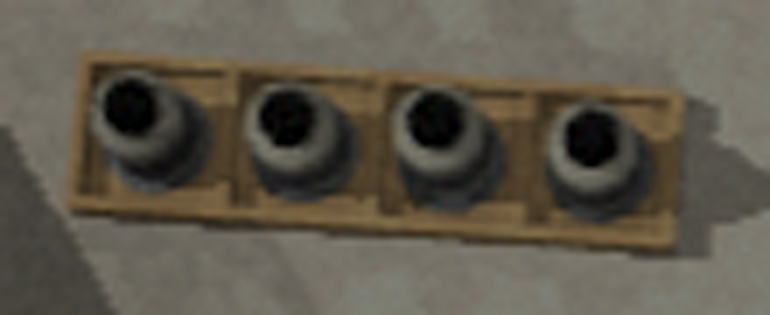

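All four bottles stand upright in the tray. The cover sits on the mat and the arm is clear of everything, so I'm handing in.

```bash
python3 -c "
from cell import arm,observe
print(observe()['clock']);print(arm.sign_off())"
```

```text
17.9167
the job is handed in; nothing more can be done
None
```

The job is done and handed in at about 17.9 s. I lifted the white cover off the tray by its handle and stood it on the mat. Then I took the loose bottle and stood it upright in the empty pocket at the tray's left (+y) end.

**Cover:** after release, its centre measured about (0.525, -0.283), against a mat centre of about (0.523, -0.287). That is a few millimetres off, and the whole cover is on the mat.

**Bottle:** the last pictures show four upright bottles in the tray. The new bottle's cap is at about (0.550, 0.253), in line with the others at about 48 mm spacing.

**Other checks:**
- The pink and purple covers, the blue bottles, the jar and the amber bottle look unmoved.
- The highest force I read was about 8 N, when the bottle touched the pocket floor.
- The arm ended clear of everything.
- No check failed. The depth readings were about 3–4 mm high on the mat, so I used the given heights where they mattered.

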